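# Pin the hinge of an ingot mould

## Robot

A 6-joint arm with a two-finger parallel gripper is mounted at the origin on the work surface. World frame = base frame: x ahead of the robot, y to its left, z up, the work surface at z = 0. Lengths are in m, angles in rad, forces in N, time in s.
With the tool pointing down it reaches from about 0.375 to 0.9 m from the base axis. Payload 3.1 kg.
Tool frame: the origin (TCP) lies at the very end of the fingers, on their centre line; the grasp point (between the pads) lies 19 mm behind it; y points along the fingers, x is the direction in which the jaws open and shut, and the axes are right-handed (so a half turn about y gives the same grasp; the last joint's range is limited). The gripper opens to 87 mm and grips with 3 to 60 N. Pads are 19 mm wide; open, the fingers measure 117 mm over their backs; the gripper's body (75 mm by 190 mm) begins 51 mm behind the grasp point.
Start: joints at [-1.476, 0.527, 1.433, -0, 1.181, -0.178], TCP at [0.169, -0.602, 0.223] pointing down, gripper open.
Joint ranges: [-3.08, 3.08], [-0.75, 2.2], [0.22, 2.44], [-1.43, 4.57], [0, 2.65], [-2.85, 2.85]. Speed limits (rad/s): [2.79, 2.79, 3.14, 3.14, 3.14, 3.14].

## Interface

Orientations are given as a unit quaternion [x, y, z, w].
In Python, from workcell import state, optics, manip gives the robot as it stands. The module is installed in compiled form; this text tells all that it offers.
- The arm moves only by the tool send_rows, never from a script. Its argument "commands" is a list of rows, each a list of 2 entries, a list of its own where there are three numbers: the shift along the tool's x, y, z in mm, then the turn, a rotation vector about the tool's x, y, z in rad. A call has 1 to 5 rows; each row shifts and turns the commanded pose from where the row before left it, along the tool's axes as they then stand; what a row does not reach is not made up. A row lasts 1/10 s, in which the tool goes at most 50 mm and 8.59 degrees, less where a joint would pass 70% of its speed; a pose out of reach is approached as far as the arm can. A call with a gripper value outside its range is refused whole. "hand" is the opening, from 0 (shut) to 1 (fully open), set as the call begins (left out, the last holds). The fingers move at their own pace and stop on an object; "squeeze" is the grip in N (left out, the last holds). Time passes only in rows, so rows that do not move let the fingers close. It gives the time, the measured TCP pose, the force and the opening at its end, in the units of the state.
- state(): the state, without advancing time (a new reading comes with each control period).
- optics.read_camera(name): name is "side" or "top" or "wrist"; returns (picture, depth): 384x512x3 uint8, blue, green, red; 384x512 float32, m along the optical axis (not along the pixel's ray), 0 where there is no reading.
- optics.get_calibration(name): a dict with "fx", "fy", "cx", "cy" (pixels), "D" ([k1, k2, p1, p2, k3] as OpenCV has them; the pictures are not rectified), "R" (3x3) and "t" (3): a world point X has camera coordinates R X + t. Camera axes: x right, y down, z forward; pixel columns grow to the right and rows downward; lengths in m; the calibration is good to about 2 mm. A picture is of the moment at which its call begins: read the wrist's pose just before it. get_calibration takes no time and is no camera call; for the wrist camera it gives the pose at the moment of the call.
- manip.job_done(): hands the job in, once; it reports no verdict.
Trained networks look in the newest picture that a camera, given by its name, has taken for a name from the list of things; names that differ only in an ending like _2 or _b are one class to them, and where a whole thing is asked for, a point or a joint stands for the part that bears it (a point fixed in the world has none). Each returns a list of dicts, best first, with "p" (0 to 1); they miss things now and then, are a little off and sometimes report something else, mostly with a low value. They report only what shows in the picture. A call takes as long as a camera call.
- optics.trace(query, camera): "pixels" (384x512 bool, what is visible of it).
- optics.mark_of(query, camera): "centre" ([x, y, z] in m, in the coordinates of the camera as it stood for that picture, good to about 4 mm: a listed point, or the origin of a listed thing).
The state is a dict: "time": time; "q": joint angles; "joint_velocities": joint speeds; "tau": joint torques, N m; "position": TCP position; "ee_rot": TCP orientation; "wrist_force": force on the tool from outside, world axes, zero at the start; "torque": the same for the moment, N m; "opening": finger opening in m.
Only numpy, scipy, OpenCV 4.12 (cv2) and the standard library are available. Lean on these libraries where they do the work, as an engineer would, in place of code of your own. Each camera call takes 0.05 s, during which the arm holds its last target.

## Task

Join the two halves of the hinged ingot mould on the jig: slide the loose half up to the fixed half until it is fully home, so that the two hinge knuckles lie in line, then take the long hinge pin out of the wooden block and push it down through both knuckles, past the spring catch, until its flange sits flush on the upper knuckle. Work gently: the mould is not bolted at quite the same place each time, so feel for the stop and the bore, and never press hard on the jig. Leave the short pin and the other things on the bench where they are, and let go at the end.

Things in the scene. Friction and masses are not known exactly. Their poses are not given: they have to be found in the camera images.
- jig: Aluminium plate fixed to the bench, 180 x 210 x 18 mm, with a two-part steel ingot mould. Origin on the bench under the nominal vertical hinge axis; the plate spans x -45..135, y -145..65 mm. The mould is screwed in slots: all of it stands, unreported, up to 12 mm either way along the jig's y from the nominal places given; feel or see where. Fingers pressing jig or mould with over 35 N is forcing.
- mouth (a point): Nominal (mould shift along the jig's y not included) centre of the bore's mouth: top of the upper knuckle, 71 mm above the bench, when the loose half is home. Upper knuckle (on the loose half) z 46..71 mm, lower (on the fixed half) z 20..45, both about 30 mm across, bore 11.5 mm right through, upper mouth chamfered 0.8 mm, lower 1.5 mm. Axes as the jig's.
- face (a point): Nominal (mould shift along the jig's y not included) centre of the loose half's flat outer face when home; push here towards the jig's +y. The face looks to -y, at jig x 51, y -30, spans x 18..84, z 20..71 mm; when open it stands joint half further to -y. The fixed half is a block at jig y 0.5..30.5, x 18..84, z 19..71. Axes as the jig's.
- ball (a point): Nominal place of a sprung ball catch in the lower knuckle's bore, 34 mm above the bench. A dropped pin sticks on it some 10 mm short of seated; pushing past takes roughly 4 to 12 N, then the pin rubs at 2 to 6 N until its flange lands on the rigid upper knuckle. The catch squeezes the pin (about 16 N in pin contacts, all added); over 50 N in all, i.e. about 30 N of pressing, is forcing.
- half (a joint): How far the loose half of the mould is from home, m: 0 = fully home against its rigid stop (knuckles in line), growing as it is slid in the jig's -y direction. It slides only along the jig's y, with about 3 N friction, and stays where it is left. Starts 30 to 55 mm open.
- pin: The long steel hinge pin, about 80 g, hanging in the wooden block. Origin: centre of its lower tip, z up to the head. Shaft 10 mm thick, 46 mm long, its last 2 mm tapered to 8 mm; flange 22 mm across from 46 to 50 mm above the tip; round grip 16 mm across from 50 to 78 mm. Its tip starts 10 mm above the bench and is 25 mm above it when seated in the mould.
- stub: A shorter pin of the same shaft that is not wanted: flat head 26 mm across and 10 mm high, shaft 30 mm; it stands in the block's other hole. Origin at its tip.
- block: Wooden block fixed to the bench, 60 x 120 x 56 mm (x, y, z), origin at the centre of its underside, with two 12 mm holes in the top at y = -35 and +35 mm. Each pin hangs in its hole with its flange or head resting on the top; which pin is in which hole varies. The pins lift straight out.
- collar: Brass ring 28 mm across, 12 mm high, lying on the jig's plate beyond the mould; leave alone. Origin at the centre of its underside.
- jar: Clear jar with a red cap, 72 mm across, 95 mm high; leave alone. Origin under its centre.
- hammer: Hammer 240 mm long lying on the bench; leave alone. Origin under its middle.
- driver: Screwdriver 170 mm long lying on the bench; leave alone. Origin under its middle.
- file: File with a wooden handle, 190 mm long, lying on the bench; leave alone. Origin under its middle.
- dish: White dish 90 mm across, 30 mm high; leave alone. Origin under its centre.
- weight: Brass weight with a knob, 36 mm across, 50 mm high; leave alone. Origin under its centre.

How it is judged:
By the outcome, as a careful person would: the job done as asked, in the order asked, and still so for the second after the job is handed in, with the robot touching nothing.
It also fails if it takes over 64 s, if anything falls off the work surface, if the arm or the gripper's body presses on something with over 40 N, if the wrist force passes 120 N, or if a joint passes its speed limit or range.

## Working session

There is one attempt and no reset: what is moved stays moved. The work goes in short steps, Python scripts to look and compute and a tool call to move; the robot and the scene stay as the last step left them, time stands still between calls to the robot, and variables do not carry over. Pictures are saved under pics/ and viewed, and the job is handed in when it is done.

Besides the shell and the picture viewer there is one more tool, called by a JSON object that holds its "api" and its "payload", one argument or row to a line. send_rows: Moves the arm, as the interface text tells. Its arguments: {"type":"object","properties":{"commands":{"type":"array","items":{"type":"array"}},"hand":{"type":"number"},"squeeze":{"type":"number"}},"required":["commands"]}

```bash
mkdir -p pics
cat > h.py <<'E'
import numpy as np, cv2
from scipy.spatial.transform import Rotation as Ro
from workcell import state, optics, manip
def snap(cam,name):
    c=optics.get_calibration(cam); p,d=optics.read_camera(cam)
    cv2.imwrite(f'pics/{name}.png',p); np.savez(f'pics/{name}.npz',p=p,d=d,R=c['R'],t=c['t'],D=c['D'],K=[c['fx'],c['fy'],c['cx'],c['cy']])
    return p,d,c
def K(c): return np.array([[c['fx'],0,c['cx']],[0,c['fy'],c['cy']],[0,0,1.]])
def c2w(c,X): return np.asarray(c['R']).T@(np.asarray(X)-np.asarray(c['t']).ravel())
def ray(c,u,v):
    q=cv2.undistortPoints(np.array([[[u,v]]],float),K(c),np.array(c['D'],float)).ravel()
    Rt=np.asarray(c['R']).T; return -Rt@np.asarray(c['t']).ravel(), Rt@np.array([q[0],q[1],1.])
def onz(c,u,v,z):
    o,r=ray(c,u,v); return o+r*(z-o[2])/r[2]
def dep(c,d,u,v):
    o,r=ray(c,u,v); return o+r*d[int(v),int(u)]
def proj(c,X):
    rv=cv2.Rodrigues(np.asarray(c['R'],float))[0]
    return cv2.projectPoints(np.array(X,float).reshape(-1,1,3),rv,np.asarray(c['t'],float).reshape(3,1),K(c),np.array(c['D'],float))[0].reshape(-1,2)
def cloud(c,d):
    v,u=np.nonzero(d>0); q=cv2.undistortPoints(np.stack([u,v],1).astype(float).reshape(-1,1,2),K(c),np.array(c['D'],float)).reshape(-1,2)
    Z=d[v,u]; X=np.stack([q[:,0]*Z,q[:,1]*Z,Z],1)
    return u,v,(X-np.asarray(c['t']).ravel())@np.asarray(c['R'])
E
python3 - <<'E'
from h import *
s=state(); print({k:np.round(v,3) for k,v in s.items()})
for cam in ['side','top','wrist']:
    p,d,c=snap(cam,cam+'0'); print(cam,c['fx'],c['D'],np.round(c2w(c,[0,0,0]),3))
    for n in ['jig','mouth','face','ball','half','pin','stub','block']:
        if cam=='wrist' : continue
        try:
            r=optics.mark_of(n,cam)
            print(cam,n,[(round(x['p'],2),np.round(c2w(c,x['centre']),3)) for x in r[:2]])
        except Exception as e: print(n,e)
E
```

```text
{'time': np.float64(0.0), 'q': array([-1.475,  0.528,  1.434, -0.   ,  1.181, -0.179]), 'joint_velocities': array([-0.001, -0.001,  0.   ,  0.002,  0.001,  0.001]), 'tau': array([ -0.   , -44.004, -17.659,   0.063,   0.058,  -0.   ]), 'position': array([ 0.169, -0.601,  0.222]), 'ee_rot': array([-0.563,  0.428, -0.427,  0.564]), 'wrist_force': array([ 0.037, -0.17 ,  0.598]), 'torque': array([-0.022,  0.023,  0.009]), 'opening': np.float64(0.087)}
side 493.8202094169715 [0.0456901 0.        0.        0.        0.       ] [0.518 0.899 0.788]
side jig [(0.6, array([ 0.525, -0.074,  0.002]))]
side mouth [(0.59, array([ 0.529, -0.076,  0.068])), (0.27, array([0.701, 0.309, 0.002]))]
side face [(0.8, array([ 0.583, -0.096,  0.044]))]
side ball [(0.94, array([ 0.525, -0.07 ,  0.034]))]
half it knows: ball, block, collar, dish, driver, face, file, hammer, jar, jig, mouth, pin, stub, weight
side pin []
side stub [(0.67, array([0.554, 0.237, 0.026])), (0.4, array([ 0.603, -0.443, -0.001]))]
side block [(0.86, array([ 0.544,  0.204, -0.002])), (0.55, array([ 0.603, -0.445, -0.001]))]
top 483.9578818287616 [-0.05938798  0.          0.          0.          0.        ] [ 0.348 -0.063  1.613]
top jig [(0.44, array([ 0.577, -0.092,  0.047])), (0.18, array([ 0.6  , -0.444,  0.002]))]
top mouth [(0.84, array([ 0.522, -0.075,  0.072]))]
top face [(0.76, array([ 0.578, -0.091,  0.049])), (0.19, array([ 0.524, -0.072,  0.038]))]
top ball [(0.71, array([ 0.522, -0.074,  0.035])), (0.41, array([ 0.598, -0.445,  0.003]))]
half it knows: ball, block, collar, dish, driver, face, file, hammer, jar, jig, mouth, pin, stub, weight
top pin [(0.57, array([0.533, 0.167, 0.009]))]
top stub [(0.42, array([0.551, 0.237, 0.027]))]
top block [(0.57, array([ 0.543,  0.202, -0.002]))]
wrist 342.0937883131693 [0.02573773 0.         0.         0.         0.        ] [ 0.237 -0.582  0.384]
```

Run:
```python
import cv2,numpy as np
for n in ['side0','top0']:
    a=cv2.imread(f'pics/{n}.png'); cv2.imwrite(f'pics/{n}_b.png',cv2.resize(a,(800,600),interpolation=cv2.INTER_CUBIC))
```

```text
(no output)
```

View pics/side0_b.png

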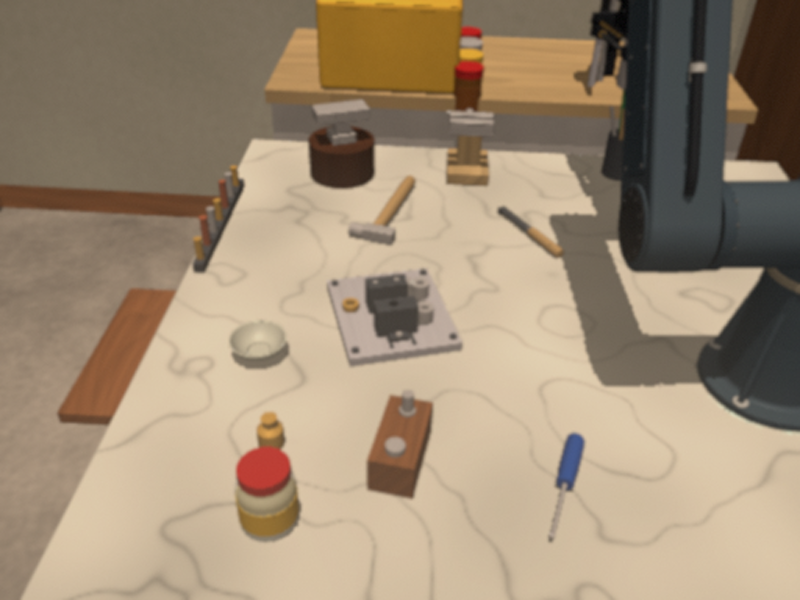

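View pics/top0_b.png

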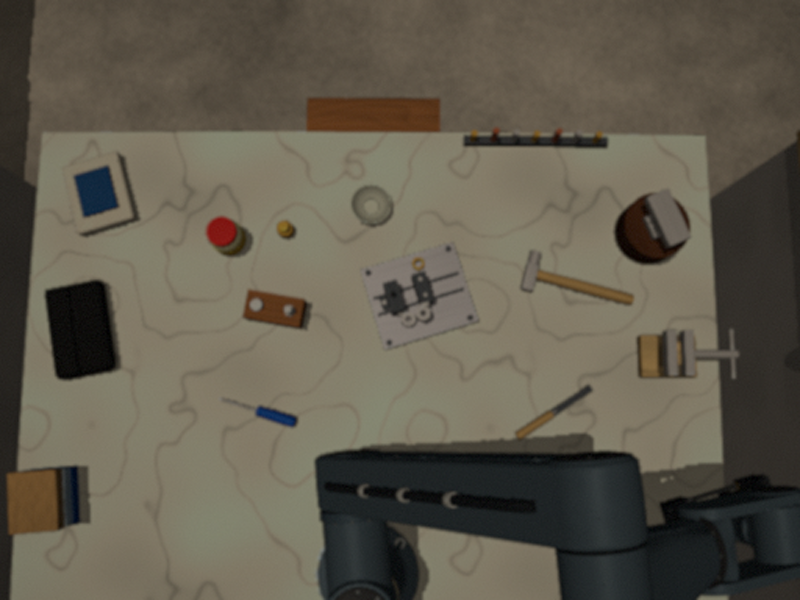

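The side picture shows the tall pin at (408,400), in the block hole nearer the jig, and the stub at (395,445). The loose half stands open on the far side of the jig at (388,290). The top view agrees. Next I'll estimate the yaws and plan a move to look with the wrist camera.

```bash
cat >> h.py <<'E'
def R0(): return Ro.from_quat(state()['ee_rot'])
def downrot(psi):  # tool x horizontal at world angle psi, tool y down
    x=np.array([np.cos(psi),np.sin(psi),0]); y=np.array([0,0,-1.]); z=np.cross(x,y)
    return Ro.from_matrix(np.stack([x,y,z],1))
def plan(pos,psi,n,p0=None,R_0=None):
    p0=np.array(state()['position']) if p0 is None else np.array(p0); R=R0() if R_0 is None else R_0
    T=downrot(psi); rv=(R.inv()*T).as_rotvec()
    rr=np.round(rv/n,4); st=(np.array(pos)-p0)/n; rows=[]
    for i in range(n):
        rows.append([[round(float(a),1) for a in R.inv().apply(st)*1000],[float(a) for a in rr]]); R=R*Ro.from_rotvec(rr)
    print('rotdeg/row',np.degrees(np.linalg.norm(rr)),'mm/row',np.linalg.norm(st)*1000)
    for i in range(0,n,5): print(rows[i:i+5])
E
python3 - <<'E'
from h import *
print(np.round(R0().as_matrix(),3))
for cam in ['side','top']:
    z=np.load(f'pics/{cam}0.npz'); c=optics.get_calibration(cam); d=z['d']
    optics.read_camera(cam)
    for n in ['jig','block']:
        r=optics.trace(n,cam)
        if not r: print(cam,n,'none'); continue
        m=r[0]['pixels']; print(cam,n,r[0]['p'],m.sum())
        u,v,X=cloud(c,np.where(m,d,0)); 
        zt=.018 if n=='jig' else .056
        k=abs(X[:,2]-zt)<.006; print(np.percentile(X[:,2],[5,50,95]),k.sum())
        if k.sum()>20: print(cv2.minAreaRect((X[k,:2]*1000).astype(np.float32)))
print(np.round(c2w(optics.get_calibration('wrist'),[0,0,.2]),3),np.round(c2w(optics.get_calibration('wrist'),[0,0,0]),3))
E
```

```text
[[ 0.27   0.     0.963]
 [-0.963  0.     0.27 ]
 [ 0.    -1.     0.   ]]
side jig 0.98 3816
[0.00985953 0.0198098  0.07181629] 2147
((580.1082153320312, -99.45053100585938), (180.689697265625, 215.01341247558594), 17.88024139404297)
side block 0.82 1821
[0.00615133 0.05559888 0.05862244] 1145
((545.3342895507812, 203.38088989257812), (124.33788299560547, 60.47834396362305), 80.3899917602539)
top jig 0.73 3426
[0.01072382 0.01870061 0.07120354] 2410
((575.169921875, -101.64399719238281), (180.404052734375, 210.17132568359375), 17.266986846923828)
top block 0.92 774
[0.00237993 0.05507886 0.06360441] 560
((541.2130126953125, 202.56695556640625), (121.29019927978516, 60.013282775878906), 80.58504486083984)
[ 0.186 -0.596  0.191] [ 0.237 -0.582  0.384]
```

Run:
```python
from h import *
plan([.547,-.089,.17],np.radians(17.5),15)
```

```text
rotdeg/row 6.119189251997192 mm/row 42.60888537344336
[[[-26.1, 3.5, 33.5], [0.0, -0.1068, -0.0]], [[-22.4, 3.5, 36.1], [0.0, -0.1068, -0.0]], [[-18.4, 3.5, 38.3], [0.0, -0.1068, -0.0]], [[-14.2, 3.5, 40.0], [0.0, -0.1068, -0.0]], [[-9.9, 3.5, 41.3], [0.0, -0.1068, -0.0]]]
[[[-5.4, 3.5, 42.1], [0.0, -0.1068, -0.0]], [[-0.9, 3.5, 42.5], [0.0, -0.1068, -0.0]], [[3.6, 3.5, 42.3], [0.0, -0.1068, -0.0]], [[8.1, 3.5, 41.7], [0.0, -0.1068, -0.0]], [[12.5, 3.5, 40.6], [0.0, -0.1068, -0.0]]]
[[[16.8, 3.5, 39.0], [0.0, -0.1068, -0.0]], [[20.8, 3.5, 37.0], [0.0, -0.1068, -0.0]], [[24.7, 3.5, 34.6], [0.0, -0.1068, -0.0]], [[28.2, 3.5, 31.7], [0.0, -0.1068, -0.0]], [[31.4, 3.5, 28.5], [0.0, -0.1068, -0.0]]]
```

{"api": "send_rows", "payload": {
  "commands": [
    [[-26.1,3.5,33.5],[0,-0.1068,0]],
    [[-22.4,3.5,36.1],[0,-0.1068,0]],
    [[-18.4,3.5,38.3],[0,-0.1068,0]],
    [[-14.2,3.5,40.0],[0,-0.1068,0]],
    [[-9.9,3.5,41.3],[0,-0.1068,0]]
  ]
}}

```text
time: 1.65
position: [0.2958, -0.4295, 0.2051]
ee_rot: [0.657, -0.262, 0.262, -0.657]
wrist_force: [0.6, -0.4, 0.4]
opening: 0.0871
```

{"api": "send_rows", "payload": {
  "commands": [
    [[-5.4,3.5,42.1],[0,-0.1068,0]],
    [[-0.9,3.5,42.5],[0,-0.1068,0]],
    [[3.6,3.5,42.3],[0,-0.1068,0]],
    [[8.1,3.5,41.7],[0,-0.1068,0]],
    [[12.5,3.5,40.6],[0,-0.1068,0]]
  ]
}}

```text
time: 2.15
position: [0.4219, -0.2585, 0.1877]
ee_rot: [0.703, -0.079, 0.08, -0.702]
wrist_force: [0.3, -1.4, 0.2]
opening: 0.087
```

{"api": "send_rows", "payload": {
  "commands": [
    [[16.8,3.5,39.0],[0,-0.1068,0]],
    [[20.8,3.5,37.0],[0,-0.1068,0]],
    [[24.7,3.5,34.6],[0,-0.1068,0]],
    [[28.2,3.5,31.7],[0,-0.1068,0]],
    [[31.4,3.5,28.5],[0,-0.1068,0]]
  ]
}}

```text
time: 2.65
position: [0.548, -0.0874, 0.1701]
ee_rot: [0.699, 0.109, -0.109, -0.699]
wrist_force: [-0.4, -1.1, 0.2]
opening: 0.0871
```

{"api": "send_rows", "payload": {
  "commands": [
    [[0,0,0],[0,0,0]],
    [[0,0,0],[0,0,0]]
  ],
  "hand": 0
}}

```text
time: 2.85
position: [0.547, -0.0881, 0.1699]
ee_rot: [0.699, 0.108, -0.108, -0.699]
wrist_force: [-0.3, -0.8, 0.1]
opening: 0.0776
```

Run:
```python
from h import *
s=state(); print(s['time'],s['position'],s['wrist_force'],s['opening'],s['q'])
p,d,c=snap('wrist','w1')
for n in ['jig','mouth','face','ball']:
    r=optics.mark_of(n,'wrist'); print(n,[(round(x['p'],2),np.round(c2w(c,x['centre']),3)) for x in r[:2]])
cv2.imwrite('pics/w1_b.png',cv2.resize(p,(800,600)))
```

```text
2.85 [ 0.54702449 -0.088096    0.16989241] [-0.29399567 -0.83185358  0.0981021 ] 0.07764549486289173 [-3.61098303e-01  5.01908101e-01  1.66497301e+00 -5.92579953e-04
  9.75059292e-01 -6.67644989e-01]
jig [(0.87, array([ 0.525, -0.077,  0.003]))]
mouth [(0.55, array([ 0.52 , -0.076,  0.005])), (0.5, array([ 0.645, -0.103,  0.014]))]
face [(0.59, array([ 0.58 , -0.092,  0.043]))]
ball [(0.76, array([ 0.526, -0.079,  0.034]))]
```

View pics/w1_b.png

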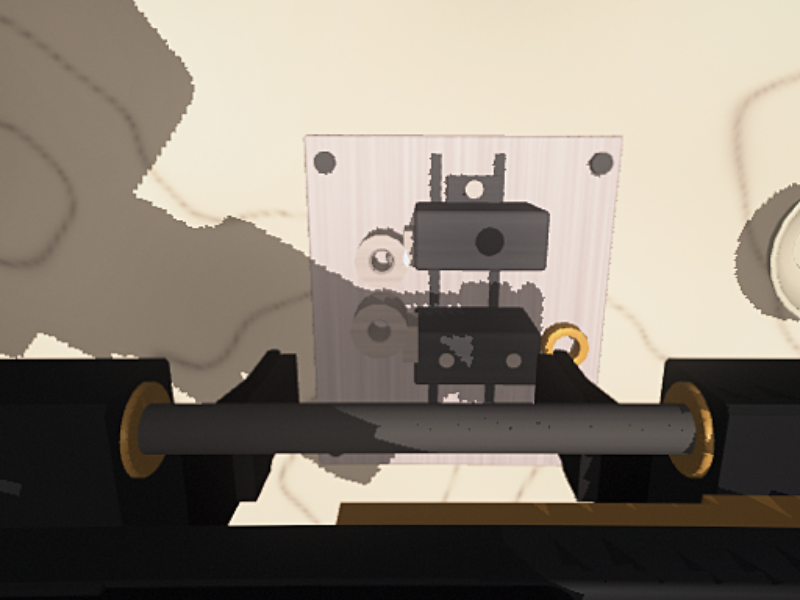

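The wrist picture shows the fixed half's bore at about (382,258) and the loose half's bore at (379,330). The collar is at (567,345). I'll measure these in jig axes.

```bash
cat >> h.py <<'E'
def tojig(P,o=(.522,-.076),a=np.radians(17.5)):
    P=np.atleast_2d(P); q=P[:,:2]-np.array(o); ca,sa=np.cos(a),np.sin(a)
    return np.stack([ca*q[:,0]+sa*q[:,1],-sa*q[:,0]+ca*q[:,1],P[:,2]],1)*1000
def ld(n):
    z=np.load(f'pics/{n}.npz'); K_=z['K']; return z['p'],z['d'],dict(R=z['R'],t=z['t'],D=z['D'],fx=K_[0],fy=K_[1],cx=K_[2],cy=K_[3])
E
python3 - <<'E'
from h import *
p,d,c=ld('w1')
cor=[(304*.64,136*.64),(622*.64,136*.64)]
C=[onz(c,u,v,.018) for u,v in cor]; print([np.round(x,4) for x in C]); e=C[1]-C[0]; print('yaw',np.degrees(np.arctan2(e[1],e[0])),np.linalg.norm(e)); 
print(tojig(np.array(C)))
for (u,v,z) in [(382,258,.045),(379,330,.071)]:
    P=onz(c,u*.64,v*.64,z); print('bore',np.round(P,4),np.round(tojig(P),1))
u,v,X=cloud(c,d); J=tojig(X)
for nm,y0,y1 in [('top71',-120,60)]:
    k=(abs(J[:,2]-71)<4)&(J[:,0]>-30)&(J[:,0]<100)&(J[:,1]>-100)&(J[:,1]<60)
    A=J[k]; h,e=np.histogram(A[:,1],np.arange(-100,60,4)); print([(int(a),int(b)) for a,b in zip(e,h) if b])
    for lo,hi in [(-15,60),(-100,-25)]:
        B=A[(A[:,1]>lo)&(A[:,1]<hi)]; B2=B[B[:,0]>25]
        print(len(B),np.percentile(B2[:,1],[1,5,50,95,99]),np.percentile(B2[:,0],[1,99]),np.median(B[:,2]))
        B3=B[B[:,0]<10]; print('kn',len(B3),B3.min(0) if len(B3) else'',B3.max(0) if len(B3) else '')
k=(abs(J[:,2]-45)<3)&(J[:,0]>-20)&(J[:,0]<14)&(J[:,1]>-20)&(J[:,1]<40);B=J[k];print('lowkn',len(B),B.min(0),B.max(0))
img=cv2.resize(p[100:270,210:370],None,fx=4,fy=3.5,interpolation=cv2.INTER_CUBIC); cv2.imwrite('pics/w1_z.png',img[:600,:800])
E
```

```text
[array([ 0.4615, -0.0294,  0.018 ]), array([0.6308, 0.0241, 0.018 ])]
yaw 17.52543615357226 0.1775209915758349
[[-43.67832109  62.65377559  18.        ]
 [133.84265299  62.73258507  18.        ]]
bore [ 0.5229 -0.077   0.045 ] [[ 0.6 -1.3 45. ]]
bore [ 0.5323 -0.1082  0.071 ] [[  0.2 -33.8  71. ]]
[(-64, 322), (-60, 355), (-56, 354), (-52, 401), (-48, 497), (-44, 555), (-40, 549), (-36, 315), (-32, 138), (-28, 146), (-24, 113), (-20, 13), (-4, 235), (0, 436), (4, 425), (8, 428), (12, 430), (16, 462), (20, 477), (24, 396)]
3289 [-1.87761813 -0.74887842 13.09253395 26.05075328 27.25956596] [25.72138091 82.93825845] 70.34502081310792
kn 0  
3601 [-63.49956448 -62.21023406 -48.33975446 -35.66377057 -34.90490515] [25.55349498 81.94442668] 70.33619653516047
kn 631 [-14.81119621 -49.162481    67.2634864 ] [  9.37167631 -25.17719007  72.40945966]
lowkn 834 [-14.57220615 -19.93177076  42.02690284] [13.81232729 13.90611473 47.59269649]
```

View pics/w1_z.png

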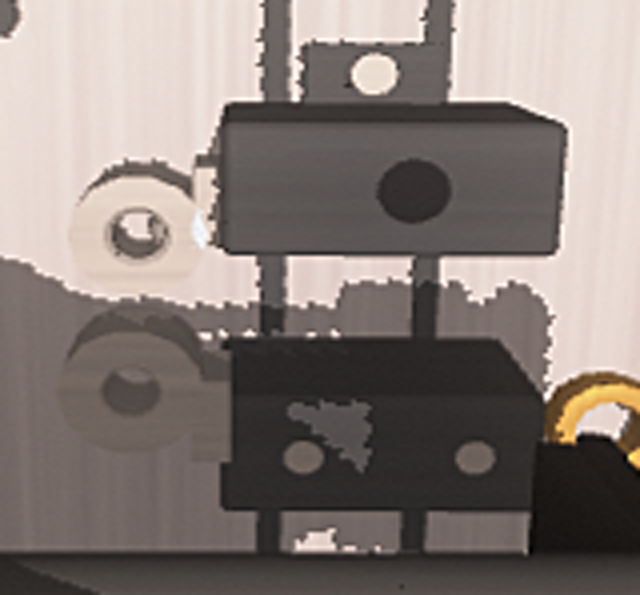

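The loose half is about 32 mm open and the mould is shifted about −2 mm. I'll shut the fingers, go behind the face, and push.

{"api": "send_rows", "payload": {
  "commands": [
    [[6.2,0,-14],[0,0,0]],
    [[6.2,0,-14],[0,0,0]],
    [[6.2,0,-14],[0,0,0]],
    [[6.2,0,-14],[0,0,0]],
    [[6.2,0,-14],[0,0,0]]
  ],
  "hand": 0
}}

```text
time: 3.6
position: [0.5985, -0.1487, 0.1702]
ee_rot: [0.699, 0.107, -0.107, -0.699]
wrist_force: [-0.0, 0.7, 0.5]
opening: 0.019
```

{"api": "send_rows", "payload": {
  "commands": [
    [[0,26,0],[0,0,0]],
    [[0,26,0],[0,0,0]],
    [[0,26,0],[0,0,0]],
    [[0,26,0],[0,0,0]],
    [[0,24,0],[0,0,0]]
  ]
}}

```text
time: 4.1
position: [0.598, -0.1482, 0.0409]
ee_rot: [0.699, 0.107, -0.107, -0.699]
wrist_force: [0.1, 1.0, 0.2]
opening: 0.0001
```

{"api": "send_rows", "payload": {
  "commands": [
    [[0,0,2],[0,0,0]],
    [[0,0,3],[0,0,0]],
    [[0,0,3],[0,0,0]],
    [[0,0,3],[0,0,0]],
    [[0,0,3],[0,0,0]]
  ]
}}

```text
time: 4.6
position: [0.5941, -0.1332, 0.0434]
ee_rot: [0.7, 0.108, -0.107, -0.698]
wrist_force: [-0.9, -2.6, 0.7]
opening: 0.0006
```

{"api": "send_rows", "payload": {
  "commands": [
    [[0,0,3],[0,0,0]],
    [[0,0,3],[0,0,0]],
    [[0,0,3],[0,0,0]],
    [[0,0,3],[0,0,0]],
    [[0,0,3],[0,0,0]]
  ]
}}

```text
time: 5.1
position: [0.5896, -0.1188, 0.0424]
ee_rot: [0.699, 0.108, -0.107, -0.699]
wrist_force: [1.4, -3.0, 2.3]
opening: 0.0004
```

Run:
```python
from h import *
s=state(); print(s['time'],tojig(s['position']),s['wrist_force'],s['opening'])
print(tojig([list(np.array(s['wrist_force'])/1000+[.522,-.076,0])]))
```

```text
5.1 [[ 51.61149195 -61.11370984  42.40074917]] [ 1.36075367 -2.98799082  2.27178257] 0.00036490132853183503
[[ 0.39926767 -3.25888401  2.27178257]]
```

{"api": "send_rows", "payload": {
  "commands": [
    [[0,0,3],[0,0,0]],
    [[0,0,3],[0,0,0]],
    [[0,0,3],[0,0,0]],
    [[0,0,2],[0,0,0]],
    [[0,0,1],[0,0,0]]
  ]
}}

```text
time: 5.6
position: [0.5852, -0.1069, 0.0419]
ee_rot: [-0.699, -0.108, 0.107, 0.699]
wrist_force: [3.1, -2.0, 1.6]
opening: 0.0003
```

{"api": "send_rows", "payload": {
  "commands": [
    [[0,0,0.7],[0,0,0]],
    [[0,0,0.7],[0,0,0]],
    [[0,0,0.6],[0,0,0]]
  ]
}}

```text
time: 5.9
position: [0.5847, -0.1053, 0.042]
ee_rot: [0.699, 0.107, -0.107, -0.699]
wrist_force: [3.5, -1.5, 0.2]
opening: 0.0006
```

Run:
```python
from h import *
s=state(); print(s['time'],tojig(s['position']),s['wrist_force'],s['opening'])
```

```text
5.9 [[ 51.01432314 -46.85176904  41.95039774]] [ 3.54581568 -1.45932398  0.22661221] 0.0006263612826128688
```

{"api": "send_rows", "payload": {
  "commands": [
    [[0,0,0.7],[0,0,0]],
    [[0,0,0.7],[0,0,0]],
    [[0,0,0.6],[0,0,0]]
  ]
}}

```text
time: 6.2
position: [0.5841, -0.1038, 0.042]
ee_rot: [0.699, 0.108, -0.107, -0.699]
wrist_force: [3.1, -4.9, -1.3]
opening: 0.0007
```

{"api": "send_rows", "payload": {
  "commands": [
    [[0,0,0.7],[0,0,0]],
    [[0,0,0.7],[0,0,0]],
    [[0,0,0.6],[0,0,0]]
  ]
}}

```text
time: 6.5
position: [0.5841, -0.1038, 0.042]
ee_rot: [0.7, 0.108, -0.107, -0.697]
wrist_force: [4.1, -10.3, -1.9]
opening: 0.0002
```

Run:
```python
from h import *
s=state(); print(s['time'],tojig(s['position']),s['wrist_force'],s['opening'])
```

```text
6.5 [[ 50.91917037 -45.15954338  42.02373619]] [  4.08207907 -10.33408356  -1.86772735] 0.000242926931516391
```

{"api": "send_rows", "payload": {
  "commands": [
    [[0,0,0.7],[0,0,0]],
    [[0,0,0.7],[0,0,0]],
    [[0,0,0.6],[0,0,0]],
    [[0,0,0],[0,0,0]]
  ]
}}

```text
time: 6.9
position: [0.5842, -0.1038, 0.0421]
ee_rot: [0.701, 0.109, -0.107, -0.696]
wrist_force: [3.6, -13.7, -2.7]
opening: 0.0002
```

Run:
```python
from h import *
s=state(); print(s['time'],tojig(s['position']),s['wrist_force'],s['opening'])
p,d,c=snap('wrist','w2');cv2.imwrite('pics/w2_b.png',cv2.resize(p,(800,600)))
```

```text
6.9 [[ 50.94888002 -45.1637771   42.09194571]] [  3.63062365 -13.65696232  -2.69454343] 0.00021935704718414645
```

View pics/w2_b.png

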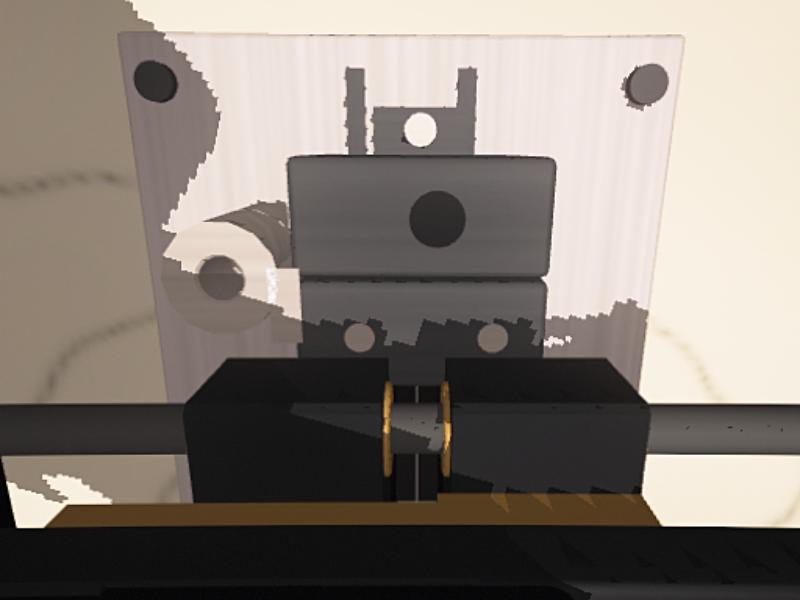

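The loose half is home: the force rises with no further motion, the halves touch along row 278, and the mouth is at (221,278). I'll back off and look straight down at the mouth.

{"api": "send_rows", "payload": {
  "commands": [
    [[0,0,-3],[0,0,0]],
    [[0,0,-3],[0,0,0]],
    [[0,-36,0],[0,0,0]],
    [[0,-36,0],[0,0,0]],
    [[0,-36,0],[0,0,0]]
  ]
}}

```text
time: 7.45
position: [0.5815, -0.1037, 0.1498]
ee_rot: [-0.697, -0.105, 0.11, 0.7]
wrist_force: [0.3, 0.0, 0.4]
opening: 0.0005
```

{"api": "send_rows", "payload": {
  "commands": [
    [[-17,0,12],[0,0,0]],
    [[-17,0,12],[0,0,0]],
    [[-17,0,12],[0,0,0]],
    [[0,0,0],[0,0,0]],
    [[0,0,0],[0,0,0]]
  ],
  "hand": 0.6
}}

```text
time: 7.95
position: [0.5242, -0.0855, 0.1498]
ee_rot: [-0.698, -0.107, 0.108, 0.699]
wrist_force: [0.7, -0.2, 0.1]
opening: 0.0328
```

Run:
```python
from h import *
s=state(); print(s['time'],tojig(s['position']),s['wrist_force'],s['opening'])
p,d,c=snap('wrist','w3');cv2.imwrite('pics/w3_b.png',cv2.resize(p,(800,600)))
for n in ['mouth','face','ball']:
    r=optics.mark_of(n,'wrist'); print(n,[(round(x['p'],2),np.round(tojig(c2w(c,x['centre'])),1)) for x in r[:2]])
```

```text
7.95 [[ -0.75689394  -9.74762976 149.77390769]] [ 0.69722232 -0.23658077  0.11164796] 0.03283351816324449
mouth [(0.94, array([[ 0.9, -1.8, 72.2]]))]
face [(0.79, array([[ 48.4, -30.6,  42.5]]))]
ball [(0.95, array([[ 0.8,  0.7, 34.4]]))]
```

View pics/w3_b.png

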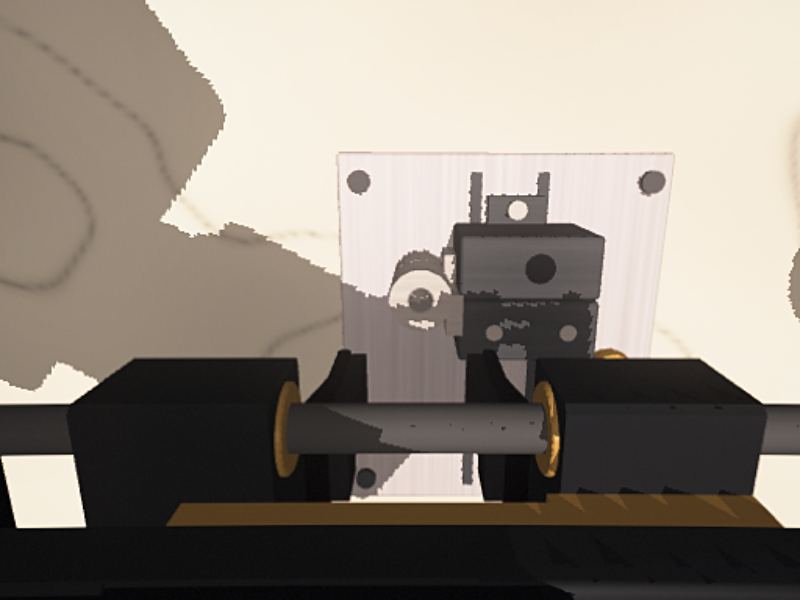

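```bash
cat >> h.py <<'E'
def dark_in(n,u0,v0,r,z):
    p,d,c=ld(n); 
    print('depthz',[round(float(dep(c,d,u0+du,v0)[2]),4) for du in (-r,r)])
E
python3 - <<'E'
from h import *
p,d,c=ld('w3'); q,_,c2=ld('w2')
a=cv2.resize(p[155:215,240:300],(390,390),interpolation=cv2.INTER_CUBIC); b=cv2.resize(q[135:220,100:185],(390,390),interpolation=cv2.INTER_CUBIC)
cv2.imwrite('pics/z3.png',np.hstack([a,b]))
for nm,(u,v) in [('w3',(420*.64,300*.64)),('w2',(221*.64,278*.64))]:
    P,D,C=ld(nm); print(nm,np.round(tojig(onz(C,u,v,.071)),1))
    uu,vv,X=cloud(C,D); J=tojig(X); k=(abs(J[:,2]-71)<4)&(J[:,0]<13)&(J[:,0]>-25)&(abs(J[:,1])<25); B=J[k]
    print(k.sum(),np.median(B[:,2]),B.min(0),B.max(0))
    k=(abs(J[:,2]-71)<4)&(J[:,0]>25)&(J[:,0]<90)&(abs(J[:,1])<45); B=J[k]; print('blocks',np.percentile(B,[1,99],axis=0))
C=[onz(c,u*.64,v*.64,.018) for u,v in [(338,153),(674,154)]]; print(tojig(np.array(C)))
C=[onz(c2,u*.64,v*.64,.018) for u,v in [(119,33),(685,36)]]; print(tojig(np.array(C)))
E
```

```text
w3 [[-0.1 -2.8 71. ]]
1090 70.31232721371565 [-14.5436108  -20.03425627  67.10734403] [12.76563602 11.81838664 72.39681833]
blocks [[ 25.61921487 -30.84538915  67.91258058]
 [ 82.5449667   26.91896876  71.95425464]]
w2 [[ 0.5 -2.7 71. ]]
3751 70.32731058765508 [-15.23921602 -19.62903182  67.00423183] [12.98273025 11.71286422 72.42411485]
blocks [[ 25.63793412 -33.30443677  68.0935577 ]
 [ 82.84094572  26.7684474   71.97514015]]
[[-43.25179771  63.24363396  18.        ]
 [133.55330966  62.39755936  18.        ]]
[[-42.76843327  62.8923473   18.        ]
 [133.88627804  62.49651324  18.        ]]
```

View pics/z3.png

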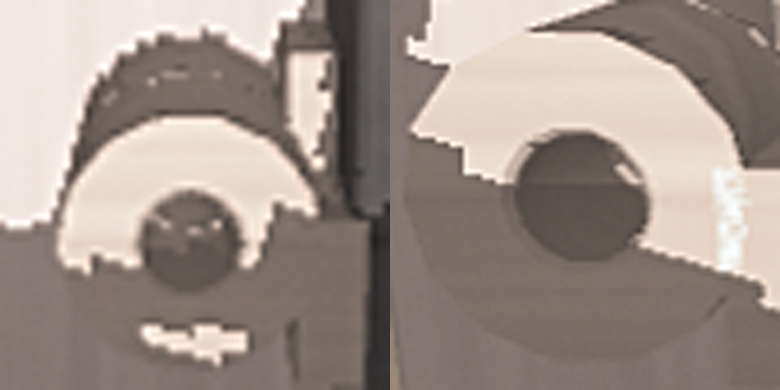

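{"api": "send_rows", "payload": {
  "commands": [
    [[14,-3,38.5],[0,0,0]],
    [[14,-3,38.5],[0,0,0]],
    [[14,-3,38.5],[0,0,0]],
    [[14,-3,38.5],[0,0,0]],
    [[14,-3,38.5],[0,0,0]]
  ],
  "hand": 0.5
}}

```text
time: 8.65
position: [0.5346, 0.1199, 0.165]
ee_rot: [-0.699, -0.107, 0.107, 0.699]
wrist_force: [1.1, 0.3, -0.6]
opening: 0.0437
```

{"api": "send_rows", "payload": {
  "commands": [
    [[13,-2,38.5],[0,0,0]],
    [[0,0,0],[0,0,0]],
    [[0,0,0],[0,0,0]]
  ]
}}

```text
time: 8.95
position: [0.5351, 0.1597, 0.1668]
ee_rot: [0.699, 0.108, -0.108, -0.699]
wrist_force: [-1.4, -0.3, -0.3]
opening: 0.0433
```

Run:
```python
from h import *
s=state(); print(s['time'],s['position'],s['wrist_force'],s['opening'])
p,d,c=snap('wrist','w4');cv2.imwrite('pics/w4_b.png',cv2.resize(p,(800,600)))
for n in ['pin','stub','block']:
    r=optics.mark_of(n,'wrist'); print(n,[(round(x['p'],2),np.round(c2w(c,x['centre']),4)) for x in r[:2]])
    r=optics.trace(n,'wrist')
    for x in r[:2]:
        m=x['pixels']; u,v,X=cloud(c,np.where(m,d,0)); print(' tr',x['p'],m.sum(),np.mean(np.nonzero(m),1),np.percentile(X[:,2],[5,50,95,99]))
u,v,X=cloud(c,d)
k=(abs(X[:,2]-.088)<.005)&(np.hypot(X[:,0]-.533,X[:,1]-.167)<.03); B=X[k]; print(k.sum(),B.mean(0),B.min(0),B.max(0),u[k].mean(),v[k].mean())
```

```text
8.95 [0.53510764 0.1597134  0.16682676] [-1.38139953 -0.30447338 -0.32460367] 0.043322947686762696
pin [(0.7, array([0.538 , 0.1636, 0.0099]))]
 tr 0.78 662 [184.85347432 272.75075529] [0.05862562 0.08542692 0.08816027 0.08871335]
 tr 0.58 959 [103.76016684 316.19395203] [0.06403588 0.06533122 0.06656639 0.06703622]
stub [(0.82, array([0.5465, 0.2342, 0.0216]))]
 tr 0.67 982 [103.56008147 316.03258656] [0.06365911 0.06531269 0.06655618 0.06703386]
 tr 0.55 3737 [60.11613594 41.46721969] [0.01248546 0.02241235 0.02537875 0.02608125]
block [(0.81, array([ 0.5435,  0.1971, -0.0049]))]
 tr 0.61 9965 [138.92905168 294.33728048] [0.05408982 0.05536449 0.05653565 0.0571119 ]
367 [0.53710715 0.16783164 0.08714661] [0.52941933 0.15955652 0.08339622] [0.54483826 0.17546592 0.0890589 ] 273.6675749318801 191.24795640326977
```

View pics/w4_b.png

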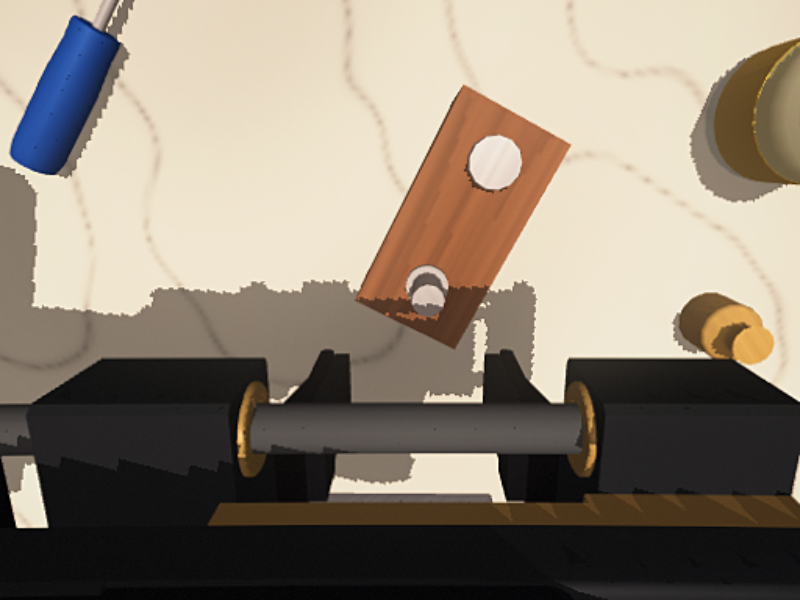

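The pin's grip is at (428,298), between the fingers in tool x. The stub is at (495,162). I'll go down over the grip.

{"api": "send_rows", "payload": {
  "commands": [
    [[4.3,0,7.1],[0,0,0]],
    [[0,30,0],[0,0,0]],
    [[0,30,0],[0,0,0]],
    [[0,24,0],[0,0,0]],
    [[0,0,0],[0,0,0]]
  ],
  "hand": 0.5
}}

```text
time: 9.8
position: [0.5345, 0.1669, 0.0802]
ee_rot: [-0.699, -0.105, 0.11, 0.699]
wrist_force: [-0.8, -0.0, 0.3]
opening: 0.0435
```

Run:
```python
from h import *
s=state(); print(s['time'],s['position'],s['wrist_force'],s['opening'])
p,d,c=snap('wrist','w5'); q,_,_=snap('side','s5'); cv2.imwrite('pics/w5_b.png',np.hstack([cv2.resize(p[120:300,180:360],(400,400)),cv2.resize(q[200:340,200:340],(400,400))]))
```

```text
9.8 [0.53452402 0.16689639 0.08015317] [-0.76545378 -0.04834028  0.30447645] 0.043504157944958044
```

View pics/w5_b.png

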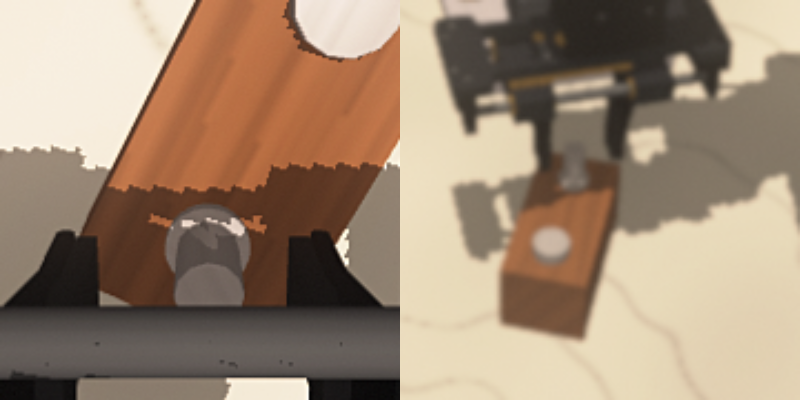

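Run:
```python
from h import *
s=state(); print(s['time'],s['position'],s['ee_rot'],s['q'],s['joint_velocities'])
print(np.round(R0().as_matrix(),4))
for n,z in [('w5',.088)]:
    p,d,c=ld(n); u,v,X=cloud(c,d)
    k=(abs(X[:,2]-.088)<.003)&(np.hypot(X[:,0]-.537,X[:,1]-.168)<.02); B=X[k]; print(k.sum(),B.mean(0),B.min(0),B.max(0))
    # pixel of the grip top centre, right crop
    print(onz(c,180+209/400*180,120+288/400*180,.088))
```

```text
9.9 [0.53707945 0.16719244 0.08308035] [-0.69885536 -0.10721552  0.1075049   0.6989626 ] [ 1.03081287e-01  6.43124087e-01  1.70566234e+00  1.84253829e-04
  7.93222458e-01 -2.01887505e-01] [ 0.00021775 -0.03113193 -0.01913541 -0.00039188 -0.00272929 -0.00107931]
[[ 9.539e-01 -4.000e-04 -3.001e-01]
 [ 3.001e-01  1.000e-04  9.539e-01]
 [-4.000e-04 -1.000e+00  2.000e-04]]
606 [0.5374926  0.16997242 0.08727207] [0.52941536 0.16318312 0.08502483] [0.55522369 0.18087112 0.09086994]
[0.53678235 0.16915606 0.088     ]
```

{"api": "send_rows", "payload": {
  "commands": [
    [[0,7,1],[0,0,0]],
    [[0,7,0],[0,0,0]],
    [[0,6,0],[0,0,0]],
    [[0,0,0],[0,0,0]],
    [[0,0,0],[0,0,0]]
  ]
}}

```text
time: 10.4
position: [0.5366, 0.168, 0.063]
ee_rot: [-0.699, -0.107, 0.107, 0.699]
wrist_force: [0.1, -0.1, -0.6]
opening: 0.0436
```

Run:
```python
from h import *
s=state(); print(s['time'],s['position'],s['wrist_force'],s['opening'])
p,d,c=snap('wrist','w6'); q,_,_=snap('side','s6'); cv2.imwrite('pics/w6_b.png',np.hstack([cv2.resize(p[120:300,180:360],(400,400)),cv2.resize(q[220:320,200:300],(400,400))]))
```

```text
10.4 [0.53655107 0.16796353 0.06302216] [ 0.1292754  -0.06300259 -0.62448817] 0.043641632367084855
```

View pics/w6_b.png

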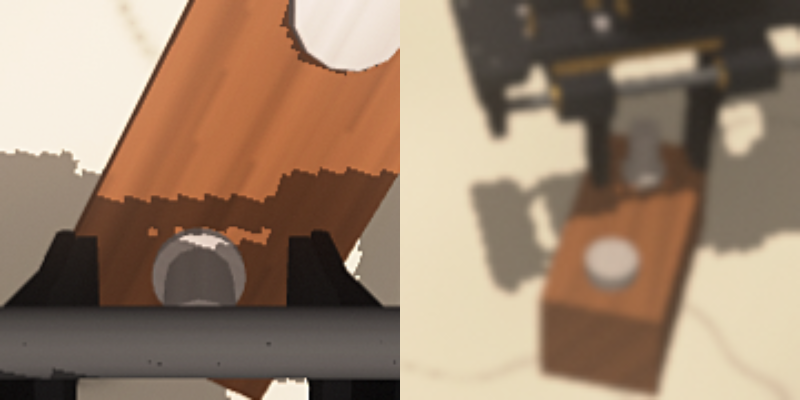

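The pin is centred between the fingers. Closing now, then a gentle lift.

{"api": "send_rows", "payload": {
  "commands": [
    [[0,0,0],[0,0,0]],
    [[0,0,0],[0,0,0]],
    [[0,0,0],[0,0,0]],
    [[0,0,0],[0,0,0]],
    [[0,0,0],[0,0,0]]
  ],
  "hand": 0,
  "squeeze": 35
}}

```text
time: 11.0
position: [0.5368, 0.168, 0.0631]
ee_rot: [-0.699, -0.108, 0.107, 0.699]
wrist_force: [0.5, 0.2, 0.4]
opening: 0.015
```

{"api": "send_rows", "payload": {
  "commands": [
    [[0,0,0],[0,0,0]],
    [[0,-2,0],[0,0,0]],
    [[0,-8,0],[0,0,0]],
    [[0,-15,0],[0,0,0]],
    [[0,-25,0],[0,0,0]]
  ]
}}

```text
time: 11.5
position: [0.5362, 0.1679, 0.1129]
ee_rot: [-0.699, -0.107, 0.108, 0.699]
wrist_force: [0.3, 0.8, -1.6]
opening: 0.0151
```

{"api": "send_rows", "payload": {
  "commands": [
    [[0,-20,0],[0,0,0]],
    [[0,-15,0],[0,0,0]],
    [[0,0,0],[0,0,0]]
  ]
}}

```text
time: 11.8
position: [0.5379, 0.1682, 0.1507]
ee_rot: [0.699, 0.109, -0.106, -0.699]
wrist_force: [0.0, -0.2, 0.2]
opening: 0.0154
```

Run:
```python
from h import *
s=state(); print(s['time'],s['position'],s['wrist_force'],s['opening'])
p,d,c=snap('wrist','w7'); q,_,_=snap('side','s7'); cv2.imwrite('pics/w7_b.png',np.hstack([cv2.resize(p[120:300,180:360],(400,400)),cv2.resize(q[200:320,200:320],(400,400))]))
```

```text
11.8 [0.53792273 0.16817565 0.15065247] [ 0.02488259 -0.18000229  0.20951644] 0.015411009031602203
```

View pics/w7_b.png

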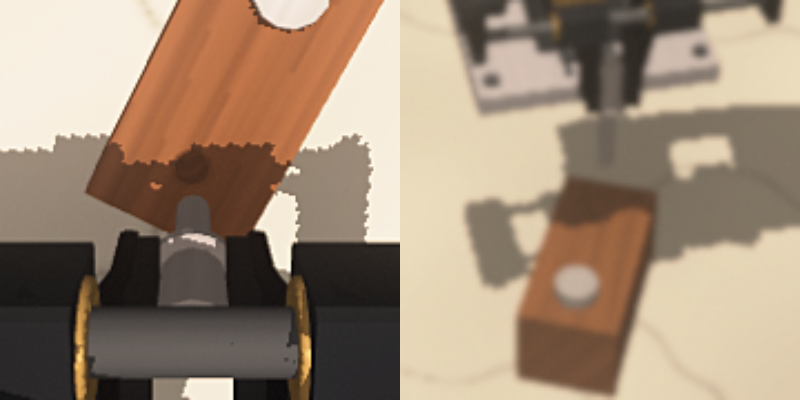

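The pin is lifted clear and upright, with the empty hole visible at (190,165). I'll carry it over the mouth and hover.

{"api": "send_rows", "payload": {
  "commands": [
    [[-10,0,-25],[0,0,0]],
    [[-16,0,-42],[0,0,0]],
    [[-17,0,-45],[0,0,0]],
    [[-17,0,-45],[0,0,0]],
    [[-13,0,-37],[0,0,0]]
  ]
}}

```text
time: 12.4
position: [0.5238, -0.041, 0.1468]
ee_rot: [-0.699, -0.106, 0.108, 0.699]
wrist_force: [0.6, 0.4, -0.7]
opening: 0.0152
```

{"api": "send_rows", "payload": {
  "commands": [
    [[-9.5,0,-22],[0,0,0]],
    [[-5,0,-15],[0,0,0]],
    [[0,6,0],[0,0,0]],
    [[0,6,0],[0,0,0]],
    [[0,0,0],[0,0,0]]
  ]
}}

```text
time: 12.9
position: [0.5213, -0.0768, 0.1346]
ee_rot: [-0.698, -0.107, 0.109, 0.7]
wrist_force: [0.3, -0.5, -0.1]
opening: 0.0149
```

Run:
```python
from h import *
s=state(); print(s['time'],s['position'],s['wrist_force'],s['opening'])
p,d,c=snap('wrist','w8'); s=state(); print(s['position']); q,_,cs=snap('side','s8'); cv2.imwrite('pics/w8_b.png',np.hstack([cv2.resize(p[150:270,205:325],(400,400),interpolation=cv2.INTER_CUBIC),cv2.resize(q[150:240,200:290],(400,400),interpolation=cv2.INTER_CUBIC)]))
```

```text
12.9 [ 0.5212594  -0.07684141  0.13461925] [ 0.28301998 -0.49789377 -0.07624771] 0.014931960126615906
[ 0.52169111 -0.07691377  0.13510136]
```

View pics/w8_b.png

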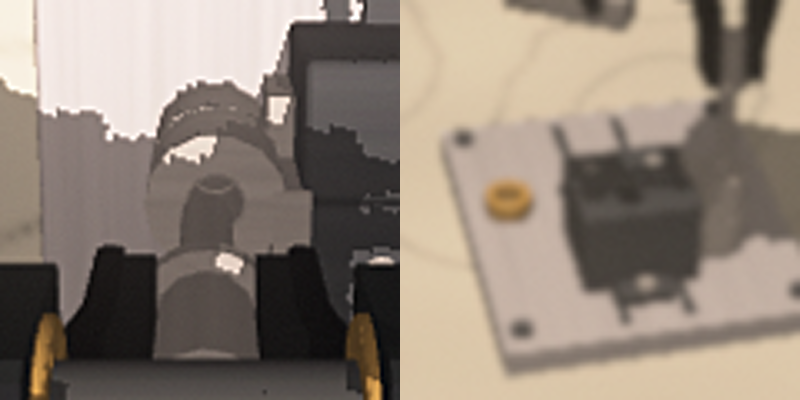

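Run:
```python
from h import *
p,d,c=ld('w8')
M=np.array([.5231,-.0785,.071]); T=np.array([.5215,-.0769,.0816])
a=np.linspace(0,2*np.pi,40)
def ring(P,r,z): return proj(c,[[P[0]+r*np.cos(t),P[1]+r*np.sin(t),z] for t in a])
S=8; u0,v0=235,180
b=cv2.resize(p[v0:v0+70,u0:u0+70],None,fx=S,fy=S,interpolation=cv2.INTER_CUBIC); b0=b.copy()
b=cv2.convertScaleAbs(b,alpha=1.5); o=b.copy()
for r,col in [(ring(M,.00575,.071),(0,255,0)),(ring(M,.015,.071),(0,255,0)),(ring(T,.004,T[2]),(0,0,255)),(ring(T,.005,T[2]+.002),(0,0,255)),(ring(T,.005,T[2]+.03),(255,0,0))]:
    cv2.polylines(o,[((r-[u0,v0]+.5)*S).astype(int)],True,col,1)
cv2.imwrite('pics/w8_o.png',np.hstack([cv2.resize(b,(400,400)),cv2.resize(o,(400,400))]))
```

```text
(no output)
```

View pics/w8_o.png

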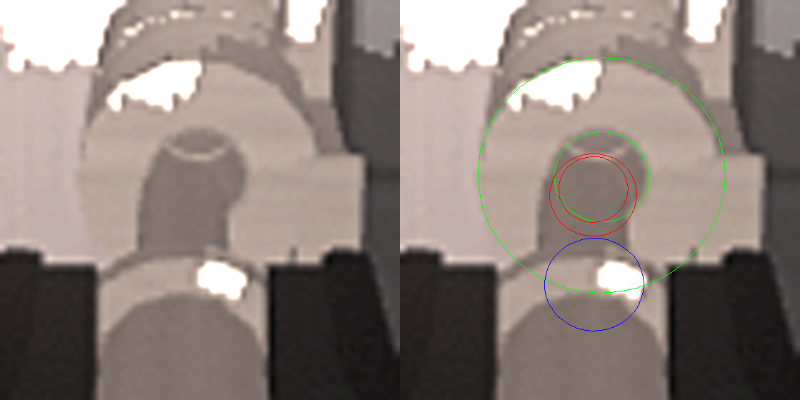

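Run:
```python
from h import *
s=state(); print(s['time'],s['position'],s['ee_rot'])
p,d,c=snap('wrist','w9')
g=p[190:232,244:286].astype(float); g=np.clip((g-30)/(140-30),0,1)**.7*255
cv2.imwrite('pics/w9_z.png',cv2.resize(g.astype(np.uint8),(590,590),interpolation=cv2.INTER_CUBIC))
dd=d[190:232,244:286]; u,v,X=cloud(c,d); 
k=(X[:,2]>.076)&(X[:,2]<.1)&(np.hypot(X[:,0]-.522,X[:,1]+.077)<.012); B=X[k]; print(k.sum())
if k.sum():
    J=tojig(B); 
    for lo in range(76,100,4):
        m=(J[:,2]>lo)&(J[:,2]<=lo+4)
        if m.sum()>5: print(lo,m.sum(),'x',J[m,0].min(),J[m,0].max(),'ymax',np.percentile(J[m,1],90),J[m,1].max())
print(tojig(s['position']))
```

```text
13.0 [ 0.52208926 -0.07711191  0.13550113] [-0.69846704 -0.10765548  0.10855852  0.69912026]
125
84 26 x -6.055933586054732 3.7351036407822225 ymax 2.8278288776083187 2.9134226626968602
88 33 x -5.98412324835684 3.625607988483278 ymax 3.0702930896840734 3.337118676036089
92 29 x -5.9074364103788355 2.9047231585171915 ymax 2.9945269208649794 3.5155548171279145
96 35 x -5.850928555152753 3.4828438007059686 ymax 2.7907716819854507 3.373245785930247
[[ -0.24923054  -1.08728813 135.50112907]]
```

View pics/w9_z.png

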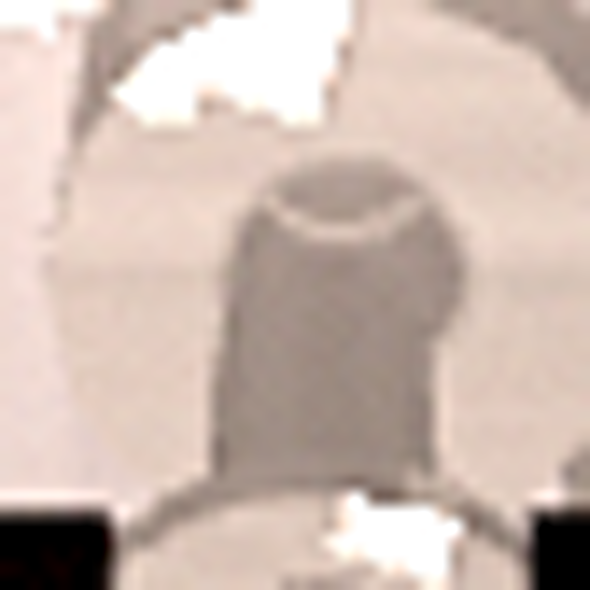

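The shaft sits about 1.5 mm to −x of the bore centre and about 0.9 mm to +y. I'll correct that and feel downwards.

{"api": "send_rows", "payload": {
  "commands": [
    [[1.5,0,-0.9],[0,0,0]],
    [[0,3,0],[0,0,0]],
    [[0,3,0],[0,0,0]],
    [[0,2,0],[0,0,0]],
    [[0,0,0],[0,0,0]]
  ]
}}

```text
time: 13.55
position: [0.5239, -0.079, 0.1276]
ee_rot: [-0.699, -0.107, 0.108, 0.699]
wrist_force: [-0.0, -1.1, -0.7]
opening: 0.015
```

Run:
```python
from h import *
s=state(); print(s['time'],tojig(s['position']),s['wrist_force'],s['opening'])
p,d,c=snap('wrist','w10')
g=p[180:232,240:292].astype(float); g=np.clip((g-30)/(140-30),0,1)**.7*255
cv2.imwrite('pics/w10_z.png',cv2.resize(g.astype(np.uint8),(590,590),interpolation=cv2.INTER_CUBIC))
```

```text
13.55 [[  0.88000217  -3.40863818 127.63242525]] [-0.03940559 -1.10855663 -0.71739562] 0.015041884470319756
```

View pics/w10_z.png

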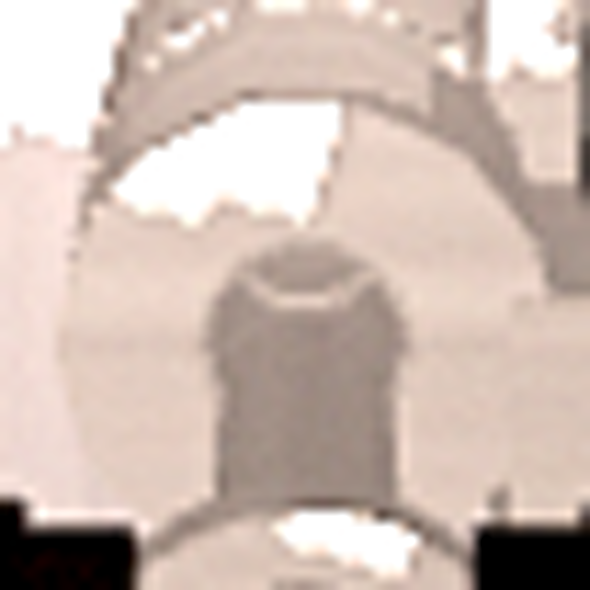

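The shaft is centred on the bore in x. Descending in small steps.

{"api": "send_rows", "payload": {
  "commands": [
    [[0,1,0],[0,0,0]],
    [[0,1,0],[0,0,0]],
    [[0,1,0],[0,0,0]],
    [[0,1,0],[0,0,0]]
  ]
}}

```text
time: 14.0
position: [0.5242, -0.0791, 0.124]
ee_rot: [0.699, 0.107, -0.107, -0.699]
wrist_force: [0.0, 0.5, -1.2]
opening: 0.0152
```

{"api": "send_rows", "payload": {
  "commands": [
    [[0,1,0],[0,0,0]],
    [[0,1,0],[0,0,0]],
    [[0,0,0],[0,0,0]]
  ]
}}

```text
time: 14.3
position: [0.524, -0.079, 0.1219]
ee_rot: [-0.699, -0.107, 0.108, 0.699]
wrist_force: [0.3, 0.1, -0.6]
opening: 0.0146
```

Run:
```python
from h import *
s=state(); print(s['time'],tojig(s['position']),s['wrist_force'],s['torque'],s['opening'])
p,d,c=snap('wrist','w11')
g=p[180:232,240:292].astype(float); g=np.clip((g-30)/(140-30),0,1)**.7*255
cv2.imwrite('pics/w11_z.png',cv2.resize(g.astype(np.uint8),(590,590),interpolation=cv2.INTER_CUBIC))
```

```text
14.3 [[  1.05370151  -3.43601647 121.8679049 ]] [ 0.33802226  0.07743282 -0.55943146] [ 0.04203228 -0.0814289  -0.02435473] 0.014551908289581333
```

View pics/w11_z.png

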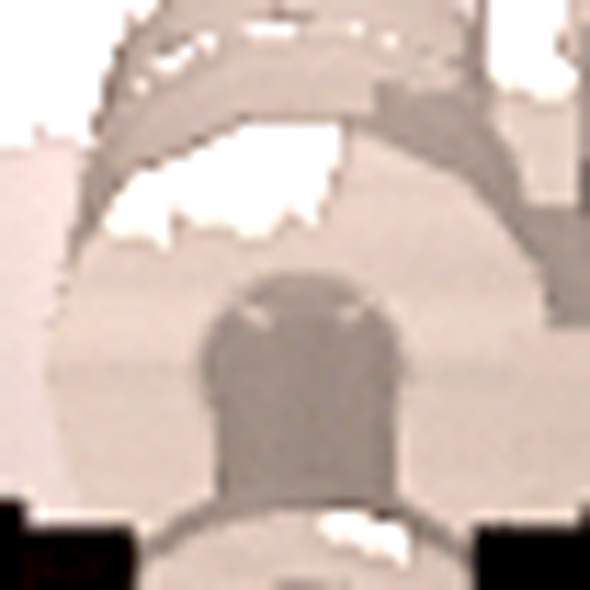

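{"api": "send_rows", "payload": {
  "commands": [
    [[0,1,0],[0,0,0]],
    [[0,1,0],[0,0,0]],
    [[0,1,0],[0,0,0]],
    [[0,0,0],[0,0,0]]
  ]
}}

```text
time: 14.75
position: [0.5241, -0.079, 0.1189]
ee_rot: [-0.699, -0.107, 0.107, 0.699]
wrist_force: [-0.1, -0.2, -1.6]
opening: 0.0151
```

{"api": "send_rows", "payload": {
  "commands": [
    [[0,1,0],[0,0,0]],
    [[0,1,0],[0,0,0]],
    [[0,1,0],[0,0,0]],
    [[0,0,0],[0,0,0]]
  ]
}}

```text
time: 15.15
position: [0.5241, -0.079, 0.1159]
ee_rot: [-0.699, -0.107, 0.107, 0.699]
wrist_force: [-0.8, 1.2, -0.7]
opening: 0.0152
```

Run:
```python
from h import *
s=state(); print(s['time'],tojig(s['position']),s['wrist_force'],tojig([list(np.array(s['wrist_force'])/1000+[.522,-.076,0])]),s['torque'],s['opening'])
```

```text
15.15 [[  1.13582746  -3.52103876 115.89767224]] [-0.75662913  1.18175603 -0.69524909] [[-0.36624914  1.35458352 -0.69524909]] [ 0.07994436 -0.0413214  -0.04563944] 0.015217889579704515
```

The tip is 8 mm into the bore and moving freely. Continuing.

{"api": "send_rows", "payload": {
  "commands": [
    [[0,2,0],[0,0,0]],
    [[0,2,0],[0,0,0]],
    [[0,2,0],[0,0,0]],
    [[0,2,0],[0,0,0]],
    [[0,2,0],[0,0,0]]
  ]
}}

```text
time: 15.65
position: [0.5242, -0.079, 0.1058]
ee_rot: [-0.699, -0.107, 0.107, 0.699]
wrist_force: [-0.5, 1.3, 0.0]
opening: 0.015
```

{"api": "send_rows", "payload": {
  "commands": [
    [[0,1,0],[0,0,0]],
    [[0,1,0],[0,0,0]],
    [[0,1,0],[0,0,0]],
    [[0,1,0],[0,0,0]],
    [[0,1,0],[0,0,0]]
  ]
}}

```text
time: 16.15
position: [0.5242, -0.079, 0.101]
ee_rot: [-0.699, -0.107, 0.107, 0.699]
wrist_force: [-0.1, 0.1, -0.3]
opening: 0.0152
```

Run:
```python
from h import *
s=state(); print(s['time'],tojig(s['position']),s['wrist_force'],tojig([list(np.array(s['wrist_force'])/1000+[.522,-.076,0])]),s['torque'],s['opening'])
```

```text
16.15 [[  1.16870726  -3.54179445 101.02275117]] [-0.05495619  0.11621461 -0.3491693 ] [[-0.01746624  0.12736149 -0.3491693 ]] [ 2.09606942e-01 -4.59227769e-02 -7.89208829e-06] 0.015181085898275468
```

{"api": "send_rows", "payload": {
  "commands": [
    [[0,1,0],[0,0,0]],
    [[0,1,0],[0,0,0]],
    [[0,1,0],[0,0,0]],
    [[0,0,0],[0,0,0]]
  ]
}}

```text
time: 16.55
position: [0.5242, -0.079, 0.0979]
ee_rot: [-0.699, -0.107, 0.107, 0.699]
wrist_force: [-0.6, 0.3, -0.2]
opening: 0.0152
```

{"api": "send_rows", "payload": {
  "commands": [
    [[0,1,0],[0,0,0]],
    [[0,1,0],[0,0,0]],
    [[0,1,0],[0,0,0]],
    [[0,0,0],[0,0,0]]
  ]
}}

```text
time: 16.95
position: [0.5241, -0.079, 0.0949]
ee_rot: [-0.699, -0.107, 0.107, 0.699]
wrist_force: [-0.4, 1.5, -0.8]
opening: 0.015
```

{"api": "send_rows", "payload": {
  "commands": [
    [[0,1,0],[0,0,0]],
    [[0,1,0],[0,0,0]],
    [[0,1,0],[0,0,0]],
    [[0,0,0],[0,0,0]]
  ]
}}

```text
time: 17.35
position: [0.5242, -0.079, 0.092]
ee_rot: [-0.699, -0.107, 0.107, 0.699]
wrist_force: [-1.3, 1.5, -0.0]
opening: 0.015
```

Run:
```python
from h import *
s=state(); print(s['time'],tojig(s['position']),s['wrist_force'],tojig([list(np.array(s['wrist_force'])/1000+[.522,-.076,0])]),s['torque'],s['opening'])
```

```text
17.35 [[ 1.14251689 -3.55170394 91.96858534]] [-1.3134103   1.45325346 -0.03471579] [[-0.81561993  1.78094256 -0.03471579]] [ 0.25336838 -0.02445107 -0.00845455] 0.014986472890866388
```

The tip is inside the lower knuckle. Now past the catch.

{"api": "send_rows", "payload": {
  "commands": [
    [[0,1,0],[0,0,0]],
    [[0,1,0],[0,0,0]],
    [[0,1,0],[0,0,0]],
    [[0,0,0],[0,0,0]]
  ]
}}

```text
time: 17.75
position: [0.5237, -0.079, 0.0895]
ee_rot: [-0.699, -0.107, 0.108, 0.699]
wrist_force: [-2.3, 1.6, 4.2]
opening: 0.0152
```

{"api": "send_rows", "payload": {
  "commands": [
    [[0,1,0],[0,0,0]],
    [[0,1,0],[0,0,0]],
    [[0,0,0],[0,0,0]]
  ]
}}

```text
time: 18.05
position: [0.5234, -0.079, 0.0872]
ee_rot: [-0.699, -0.107, 0.108, 0.699]
wrist_force: [-2.9, 0.7, 2.2]
opening: 0.0151
```

{"api": "send_rows", "payload": {
  "commands": [
    [[0,1,0],[0,0,0]],
    [[0,1,0],[0,0,0]],
    [[0,0,0],[0,0,0]]
  ]
}}

```text
time: 18.35
position: [0.5234, -0.0789, 0.0848]
ee_rot: [-0.699, -0.107, 0.108, 0.699]
wrist_force: [-1.5, 1.3, 2.5]
opening: 0.015
```

{"api": "send_rows", "payload": {
  "commands": [
    [[0,1,0],[0,0,0]],
    [[0,1,0],[0,0,0]],
    [[0,1,0],[0,0,0]],
    [[0,0,0],[0,0,0]]
  ]
}}

```text
time: 18.75
position: [0.5234, -0.0789, 0.0817]
ee_rot: [-0.699, -0.107, 0.108, 0.699]
wrist_force: [-3.6, 0.4, 1.0]
opening: 0.0153
```

{"api": "send_rows", "payload": {
  "commands": [
    [[0,1,0],[0,0,0]],
    [[0,1,0],[0,0,0]],
    [[0,0,0],[0,0,0]]
  ]
}}

```text
time: 19.05
position: [0.5235, -0.0789, 0.0797]
ee_rot: [-0.699, -0.107, 0.108, 0.699]
wrist_force: [-3.3, -0.1, 1.9]
opening: 0.0154
```

{"api": "send_rows", "payload": {
  "commands": [
    [[0,1,0],[0,0,0]],
    [[0,0,0],[0,0,0]]
  ]
}}

```text
time: 19.25
position: [0.5236, -0.0789, 0.0786]
ee_rot: [-0.699, -0.107, 0.108, 0.699]
wrist_force: [-3.4, -0.1, 0.2]
opening: 0.0151
```

Run:
```python
from h import *
s=state(); print(s['time'],tojig(s['position']),s['wrist_force'],s['torque'],s['opening'])
```

```text
19.25 [[ 0.63338311 -3.27194287 78.58220329]] [-3.41732559 -0.07715321  0.1689531 ] [-0.00580742  0.79800194  0.07475773] 0.0151109157128826
```

{"api": "send_rows", "payload": {
  "commands": [
    [[0,0.7,0],[0,0,0]],
    [[0,0.3,0],[0,0,0]],
    [[0,0,0],[0,0,0]]
  ]
}}

```text
time: 19.55
position: [0.5237, -0.079, 0.0782]
ee_rot: [-0.699, -0.107, 0.108, 0.699]
wrist_force: [-4.8, 0.9, 4.8]
opening: 0.0148
```

{"api": "send_rows", "payload": {
  "commands": [
    [[0,0.7,0],[0,0,0]],
    [[0,0.3,0],[0,0,0]],
    [[0,0,0],[0,0,0]]
  ]
}}

```text
time: 19.85
position: [0.5237, -0.079, 0.0781]
ee_rot: [-0.699, -0.107, 0.108, 0.699]
wrist_force: [-7.0, 1.2, 11.8]
opening: 0.0151
```

Run:
```python
from h import *
s=state(); print(s['time'],tojig(s['position']),s['wrist_force'],s['torque'],s['opening'])
p,d,c=snap('wrist','w12');q,_,_=snap('side','s12')
g=p[170:262,220:312].astype(float); g=np.clip((g-20)/(140-20),0,1)**.7*255
cv2.imwrite('pics/w12_z.png',np.hstack([cv2.resize(g.astype(np.uint8),(400,400),interpolation=cv2.INTER_CUBIC),cv2.resize(q[150:240,220:310],(400,400),interpolation=cv2.INTER_CUBIC)]))
```

```text
19.85 [[ 0.71579158 -3.3757458  78.0881627 ]] [-7.02697622  1.21274227 11.84898484] [0.06529195 1.31591882 0.00896787] 0.015079796095597299
```

View pics/w12_z.png

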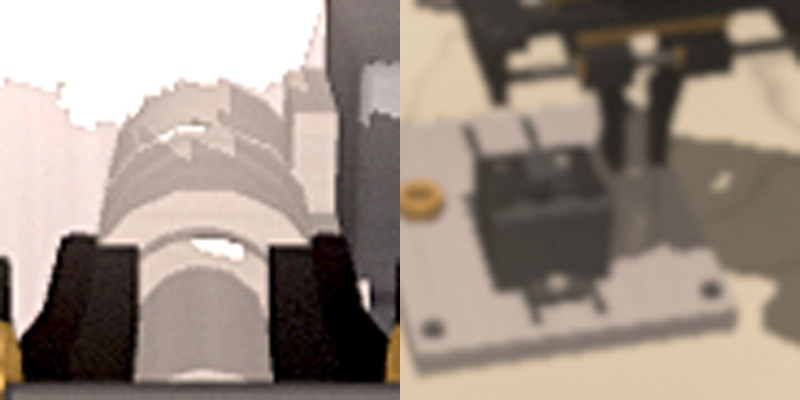

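The stop was felt at TCP z 0.0781, exactly the predicted seated height. I'll relieve the load and let go.

{"api": "send_rows", "payload": {
  "commands": [
    [[-0.6,-0.6,0],[0,0,0]],
    [[-0.6,-0.6,0],[0,0,0]],
    [[0,0,0],[0,0,0]]
  ]
}}

```text
time: 20.25
position: [0.5235, -0.0792, 0.0782]
ee_rot: [-0.699, -0.108, 0.107, 0.699]
wrist_force: [-2.7, 2.6, 1.9]
opening: 0.0152
```

{"api": "send_rows", "payload": {
  "commands": [
    [[0,0,0],[0,0,0]],
    [[0,0,0],[0,0,0]],
    [[0,0,0],[0,0,0]],
    [[0,0,0],[0,0,0]]
  ],
  "hand": 0.45
}}

```text
time: 20.65
position: [0.5241, -0.0799, 0.0784]
ee_rot: [0.699, 0.108, -0.107, -0.699]
wrist_force: [0.4, 0.3, -0.6]
opening: 0.036
```

{"api": "send_rows", "payload": {
  "commands": [
    [[0,-5,0],[0,0,0]],
    [[0,-15,0],[0,0,0]],
    [[0,-25,0],[0,0,0]],
    [[0,-25,0],[0,0,0]],
    [[0,0,-10],[0,0,0]]
  ]
}}

```text
time: 21.15
position: [0.5279, -0.0891, 0.1515]
ee_rot: [0.7, 0.11, -0.106, -0.698]
wrist_force: [0.0, -0.5, -0.8]
opening: 0.0392
```

Run:
```python
from h import *
s=state(); print(s['time'],tojig(s['position']),s['wrist_force'],s['opening'])
p,d,c=snap('wrist','w13');q,_,_=snap('side','s13')
r=optics.mark_of('pin','side'); cs=optics.get_calibration('side'); print([(x['p'],np.round(tojig(c2w(cs,x['centre'])),1)) for x in r[:2]])
g=p[150:250,215:365].astype(float); g=np.clip((g-10)/(150-10),0,1)**.7*255
cv2.imwrite('pics/w13_z.png',np.hstack([cv2.resize(g.astype(np.uint8),(480,400),interpolation=cv2.INTER_CUBIC),cv2.resize(q[160:240,225:290],(320,400),interpolation=cv2.INTER_CUBIC)]))
u,v,X=cloud(c,d); J=tojig(X); k=(np.hypot(J[:,0]-.5,J[:,1]+2.5)<22)&(J[:,2]>40)&(J[:,2]<115)
h,e=np.histogram(J[k,2],np.arange(40,116,2)); print([(int(a),int(b)) for a,b in zip(e,h) if b])
m=k&(J[:,2]>99); 
if m.sum(): print('top',np.median(J[m],0),m.sum())
for lo,hi in((72.5,77),):
    m=k&(J[:,2]>lo)&(J[:,2]<hi); print('flange',m.sum(),np.median(J[m],0),J[m].min(0),J[m].max(0))
kb=(abs(J[:,2]-71)<4)&(J[:,0]>25)&(J[:,0]<90)&(abs(J[:,1])<45); print('blocks',np.percentile(J[kb],[1,99],axis=0))
```

```text
21.15 [[  1.72193602 -14.27813178 151.50563729]] [ 0.02905605 -0.50160926 -0.77616925] 0.0392491740902182
[]
[(40, 15), (42, 45), (44, 104), (46, 14), (48, 23), (50, 20), (52, 28), (54, 16), (56, 22), (58, 20), (60, 24), (62, 25), (64, 26), (66, 24), (68, 249), (70, 529), (72, 78), (74, 187), (76, 13), (78, 14), (80, 15), (82, 13), (84, 16), (86, 18), (88, 16), (90, 15), (92, 22), (94, 17), (96, 15), (98, 20), (100, 124), (102, 321), (104, 4)]
top [ -0.50179501  -3.70737195 102.42242384] 458
flange 260 [-1.23860733  1.63845484 74.47103357] [-11.41099906 -10.54380797  72.52264554] [10.29900071  6.8953777  76.79933898]
blocks [[ 25.61022776 -31.80747786  67.93154263]
 [ 82.58465903  27.14958041  71.93169863]]
```

View pics/w13_z.png

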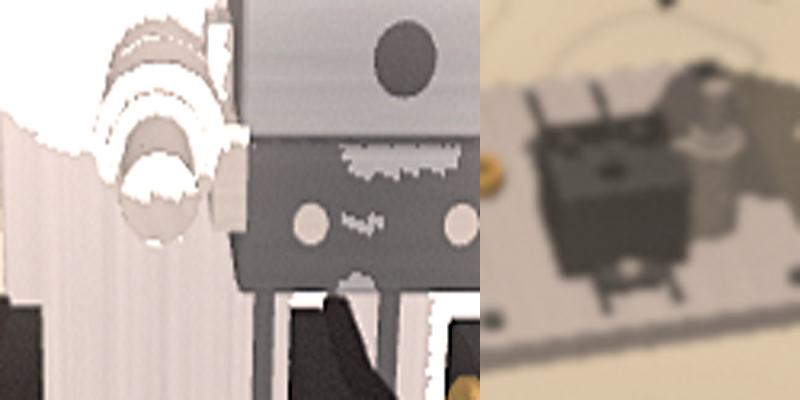

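Run:
```python
from h import *
print(manip.job_done()); print(state()['time'])
```

```text
the job is handed in; nothing more can be done
None
the job is handed in; nothing more can be done
```

The mould halves are joined and the long hinge pin is seated through both knuckles. I handed the job in at about 21 s of robot time, with the gripper open and clear of everything.

- **Loose half:** I pushed it home with the shut fingers. It slid at about 3 N, and at the stop the force rose to about 14 N without further movement. The halves still showed in contact in the last picture.
- **Pin:** I took it from the block and corrected its position over the bore by about 1.5 mm from the wrist picture. It went in freely and met the catch; the highest force I read there was about 4 N, taken only between moves. It then stopped hard on the flange, where I read about 12 N.
- **Last depth check:** the flange top is 4.15 mm above the upper knuckle (4.0 mm expected) and the grip top 32.1 mm above it (32 expected). That fits a flush flange within the depth noise.

**Checks that failed or disagreed:**
- The network did not find the pin in the last side picture, so the seated result rests on wrist depth and the felt stop.
- There was also a sideways force of about 7 N while seating the pin, which I eased off before letting go.
- I did not take a separate final picture of the stub and the other bench items, but nothing was moved near them.

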